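Square a circuit board in the assembly jig and lock it with the hex key

ROBOT

A 6-joint arm with a two-finger parallel gripper is mounted at the origin on the work surface. World frame = base frame: x ahead of the robot, y to its left, z up, the work surface at z = 0. Lengths are in m, angles in rad, forces in N, time in s.
With the tool pointing down it reaches from about 0.275 to 0.85 m from the base axis. Payload 19 kg.
Tool frame: the origin (TCP) lies midway between the tips of the shut fingers; the grasp point (between the pads) lies behind it (env.tcp_to_grasp is the z of the grasp point in the tool frame, in m); z points along the fingers, y is the direction in which the jaws open and shut (so a half turn about z gives the same grasp; the last joint's range is limited). The gripper opens to 85 mm and grips with 20 to 120 N. Pads are 22 mm wide; open, the fingers measure 114 mm over their backs; the gripper's body (76 mm by 85 mm) begins 54 mm behind the grasp point. The pads swing forward as they close: fully open they stand 13 mm farther back than shut.
Start: joints at [-1.25, 0.15, 1.437, -0, 1.554, -0.134], TCP at [0.253, -0.517, 0.231] pointing down, gripper open.
Joint ranges: [-2.8, 2.8], [-0.68, 2.1], [0.12, 2.68], [-1.39, 4.53], [0.16, 2.79], [-2.81, 2.81]. Speed limits (rad/s): [1.89, 1.89, 2.22, 3.01, 3.01, 3.01].

INTERFACE

Orientations are given as a rotation vector (axis times angle).
In Python, from workcell import env gives the robot as it stands.
- The arm moves only by the shell command python3 -m crank 'ROWS' [OPENING] [FORCE]. ROWS is JSON, one flat list of numbers, 6 for each row, row after row: the shift along the tool's x, y, z in mm, then the turn, a rotation vector about the tool's x, y, z in degrees. In form: [dx, dy, dz, ax, ay, az, dx, dy, dz, ax, ay, az, ...]. A call has 1 to 5 rows; each row is the pose to reach, as a shift and turn from the pose commanded when the call began, along the tool's axes at that moment; what a row does not reach only later rows make up. A row lasts 1/8 s, in which the tool goes at most 62.5 mm and 10.7 degrees, less where a joint would pass 70% of its speed; a pose out of reach is approached as far as the arm can. A call with a gripper value outside its range is refused whole. OPENING is the opening, from -1 (shut) to 1 (fully open), set as the call begins (- or left out, the last holds). The fingers move at their own pace and stop on an object; FORCE is the grip in N (left out, the last holds). Time passes only in rows, so rows that repeat a pose let the fingers close. It gives the time, the measured TCP pose, the force and the opening at its end, in the units of the state.
- env.get_obs(): the state, without advancing time (a new reading comes with each control period).
- env.camera(name): name is "scene" or "side" or "wrist"; returns the picture (400x640x3 uint8, red, green, blue); there is no depth.
- env.camera_info(name): a dict with "K" (3x3 intrinsics, pixels), "D" ([k1, k2, p1, p2, k3] as OpenCV has them; the pictures are not rectified), "world_from_camera" (4x4, takes a point from camera to world coordinates). Camera axes: x right, y up, looking along -z (the intrinsics and any distortion apply to the point x, -y, -z); pixel columns grow to the right and rows downward; lengths in m; the calibration is good to about 2 mm. A picture is of the moment at which its call begins: read the wrist's pose just before it. camera_info takes no time and is no camera call; for the wrist camera it gives the pose at the moment of the call.
- env.sign_off(): hands the job in, once; it reports no verdict.
The state is a dict: "time_s": time; "joints": joint angles; "qd": joint speeds; "effort": joint torques, N m; "ee_pos": TCP position; "eef_rot": TCP orientation; "contact_force": force on the tool from outside, world axes, zero at the start; "wrist_torque": the same for the moment, N m; "gripper_width": opening from 0.0 (shut) to 1.0 (fully open).
Only numpy, scipy, OpenCV 4.12 (cv2) and the standard library are available. Lean on these libraries where they do the work, as an engineer would, in place of code of your own. Each camera call takes 0.05 s, during which the arm holds its last target. There are 200 camera calls.

TASK

Lay the circuit board on the bare metal plate in the assembly jig, push it snug and square against both corner fences and let go of it. Then take the T-handled hex key that fits the clamp screw (the larger of the two), seat it fully home in the screw's socket, and only then turn the screw clockwise with it until the clamp arm comes up against its stop over the board. Let go, leaving the key standing fully home in the screw, and do not disturb the other key or the things lying about.

Things in the scene. Friction and masses are not known exactly. Their poses are not given: they have to be found in the camera images.
- jig: Assembly jig fixed to the bench: grey base plate 190 x 185 x 12 mm, its origin on the bench. Two aluminium corner fences 20 mm high stand on it (tops 32 mm above the bench): one along jig y with its inner face at jig x = +70 mm, one along jig x with its inner face at jig y = +75 mm. Board and plate fit against both inner faces: snug in the corner, their centres are at jig x = +20, y = +10 mm. The clamp screw's axis stands at jig x = -64, y = 0 mm.
- backplate: Loose bare aluminium plate 100 (x) x 130 (y) x 6 mm, already lying in the jig against both fences (gaps up to 2 mm; its axes along the jig's). Origin: centre of the underside, 12 mm above the bench. It must stay there.
- board: Loose circuit board, green, 100 (x) x 130 (y) x 6 mm, about 0.25 kg, lying flat on the bench. Origin: centre of the underside. On its middle stands a rigid finned aluminium heat sink 30 mm (x) x 44 mm (y), from 6 to 40 mm above the underside: lift the board by it. It may lie either way round (half turn) in the jig. Squared on the plate, its origin is 18 mm above the bench.
- clamp (a joint): Turn clamp: a round cap screw (head 46 mm in diameter) with a clamp arm 12 mm wide reaching 54 mm from the axis, turning together about the vertical. 0 = open, grows clockwise seen from above, 1.3 rad = at the stop, arm pointing along jig +x over the board. It starts between 0 and 0.2, clear of the board. The arm's underside is 26.5 mm above the bench, 2.5 mm over the board. Stiff (about 0.2 N m), stays where it is left.
- socket_floor (a point): Centre of the floor of the cap screw's hexagonal socket, 37 mm above the bench. The socket is open upward, 22 mm deep: the lower 16 mm are 21.4 mm across flats, the upper 6 mm flare to 27.4 mm at the mouth as a lead-in; the flats' normals lie along this frame's x axis and every 60 degrees from it. The frame turns with the screw: its yaw is the jig's yaw minus the clamp joint value.
- socket_mouth (a point): Centre of the socket's mouth on top of the cap screw, 59 mm above the bench; same axes as socket_floor.
- stand: Wooden key stand fixed to the bench, 60 (x) x 180 (y) x 62 mm, origin on the bench under its centre. Two 25 mm square holes at stand y = +50 and -50 mm hold the two keys upright (which is where varies), tips standing 6 mm above the bench.
- key: The larger T-handled hex key, steel, 120 mm tall, about 0.4 kg, standing upright in the stand. Origin at the centre of its tip, z up the shank to the handle. The handle bar is 100 mm long along key x, 20 mm wide (y), 20 mm high, from 100 to 120 mm above the tip. Hexagonal end 20 mm across flats, 45 mm long, with a stepped lead-in over the first 4 mm; flats' normals along key x and every 60 degrees. Above it a round shank 18 mm in diameter.
- key_tip (a point): Centre of the larger key's tip (its origin); fully home when it stands on the socket floor.
- key_bar (a point): Centre of the larger key's handle bar, 110 mm above its tip.
- small_key: The smaller key, same height and slimmer, origin at its tip; handle bar only 64 mm long and 15 mm wide, hexagonal end 14 mm: too small for the screw. Leave it alone.
- bottle: Bystander: white plastic bottle, 60 mm in diameter, 150 mm tall, upright; origin under its centre.
- jar: Bystander: amber jar, 68 mm in diameter, 85 mm tall, upright; origin under its centre.
- reel: Bystander: grey wire reel, 68 mm in diameter, 54 mm tall, upright; origin under its centre.
- meter: Bystander: black hand-held meter lying flat, 60 x 130 x 30 mm (38 mm over its dial); origin under its centre.
There are look-alikes about, which are no part of the job. Of the things shaped like the board, the green one is meant.

How it is judged:
By the outcome, as a careful person would: the job done as asked, in the order asked, and still so for the second after the job is handed in, with the robot touching nothing.
It also fails if it takes over 67 s, if anything falls off the work surface, if the arm or the gripper's body presses on something with over 40 N, if the wrist force passes 120 N, or if a joint passes its speed limit or range.

## Working session

There is one attempt and no reset: what is moved stays moved. The work goes in short steps, Python scripts to look and compute and a shell command to move; the robot and the scene stay as the last step left them, time stands still between calls to the robot, and variables do not carry over. Pictures are saved under pics/ and viewed, about 8 in all and at most 12, crops included, and the job is handed in when it is done.

```bash
ls; mkdir -p pics; python3 - <<'E'
from workcell import env
import cv2,numpy as np
np.set_printoptions(precision=4,suppress=True)
o=env.get_obs();print(o, env.tcp_to_grasp)
ims=[]
for n in ["scene","side","wrist"]:
    i=env.camera_info(n);print(n,i["K"],i["D"],i["world_from_camera"])
    im=env.camera(n)[:,:,::-1];cv2.imwrite(f"pics/{n}0.png",im);
E
```

```text
pics
{'time_s': 0.0, 'joints': array([-1.25  ,  0.151 ,  1.438 ,  0.    ,  1.5538, -0.134 ]), 'qd': array([-0.0011, -0.0006, -0.0005,  0.0019, -0.0015, -0.0002]), 'effort': array([ -0.0023, -71.3053, -57.0869,  -0.0002,   0.0091,  -0.    ]), 'ee_pos': array([ 0.2525, -0.5163,  0.2307]), 'eef_rot': array([-3.0595, -0.708 ,  0.0001]), 'contact_force': array([ 0.5797, -0.1465, -0.3775]), 'wrist_torque': array([-0.0082, -0.0133, -0.0232]), 'gripper_width': 0.9987321609714981} -0.0187
scene [[424.0221   0.     322.7882]
 [  0.     424.0221 203.1785]
 [  0.       0.       1.    ]] [-0.1093  0.      0.      0.      0.    ] [[-0.8244 -0.4769  0.3049  0.9808]
 [ 0.566  -0.7035  0.4298  0.7555]
 [ 0.0095  0.5269  0.8499  1.237 ]
 [ 0.      0.      0.      1.    ]]
side [[440.8884   0.     317.2362]
 [  0.     440.8884 202.826 ]
 [  0.       0.       1.    ]] [-0.0033  0.      0.      0.      0.    ] [[ 0.9619  0.155  -0.2252  0.246 ]
 [-0.2726  0.6061 -0.7472 -0.981 ]
 [ 0.0207  0.7801  0.6253  1.0664]
 [ 0.      0.      0.      1.    ]]
wrist [[356.3296   0.     322.4333]
 [  0.     356.3296 198.936 ]
 [  0.       0.       1.    ]] [-0.0274  0.      0.      0.      0.    ] [[ 0.4388  0.8659  0.24    0.3122]
 [-0.8986  0.4233  0.1158 -0.4873]
 [-0.0013 -0.2664  0.9639  0.3738]
 [ 0.      0.      0.      1.    ]]
```

View pics/scene0.png

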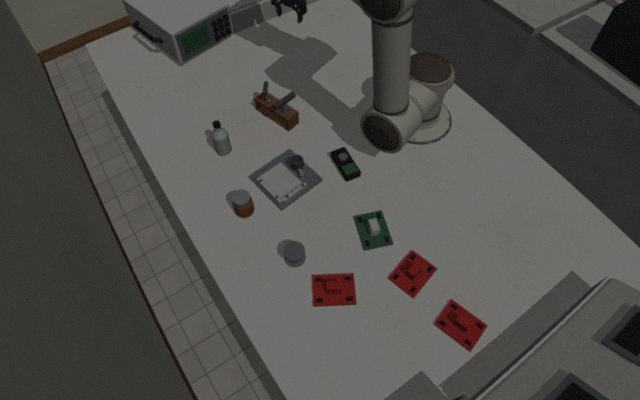

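View pics/side0.png

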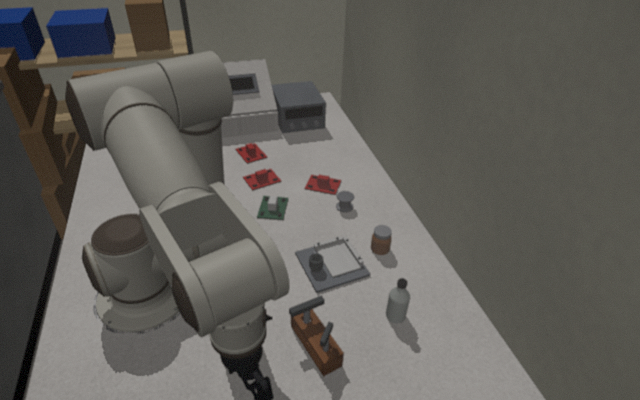

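The green board is at scene (374,229). It could be confused with the red boards at (334,289), (413,273) and (461,324). The stand is at (276,110), with keys at (265,92) and (285,102), and the jig is at (286,178) with the screw at (296,162). Next I'll view close crops of both.

```bash
cat > h.py <<'E'
from workcell import env
import cv2,numpy as np
from scipy.spatial.transform import Rotation as R
np.set_printoptions(precision=4,suppress=True)
def p2w(i,uv,z):
    "pixels -> world points on plane(s) z"
    uv=np.array(uv,float).reshape(-1,1,2)
    n=cv2.undistortPoints(uv,i["K"],np.array(i["D"])).reshape(-1,2)
    T=i["world_from_camera"];d=np.c_[n[:,0],-n[:,1],-np.ones(len(n))]@T[:3,:3].T
    s=(np.broadcast_to(z,len(n))-T[2,3])/d[:,2];return T[:3,3]+d*s[:,None]
def w2p(i,P):
    P=np.array(P,float).reshape(-1,3);T=i["world_from_camera"];c=(P-T[:3,3])@T[:3,:3]
    return cv2.projectPoints(c*[1,-1,-1],np.zeros(3),np.zeros(3),i["K"],np.array(i["D"]))[0].reshape(-1,2)
def tool(o=None):
    o=o or env.get_obs();T=np.eye(4);T[:3,:3]=R.from_rotvec(o["eef_rot"]).as_matrix();T[:3,3]=o["ee_pos"];return T
def rel(T0,pos,yaw):
    "shift mm + rotvec deg from T0 to tool-down pose: tool x axis at world yaw (rad), z down"
    c,s=np.cos(yaw),np.sin(yaw);Rg=np.array([[c,s,0],[s,-c,0],[0,0,-1.]])
    return np.r_[T0[:3,:3].T@(np.array(pos)-T0[:3,3])*1e3, R.from_matrix(T0[:3,:3].T@Rg).as_rotvec(degrees=True)]
def snap(n,f):
    i=env.camera_info(n);im=env.camera(n)[:,:,::-1].copy();cv2.imwrite(f"pics/{f}.png",im);return i,im
E
python3 - <<'E'
from h import *
i=env.camera_info("scene");j=env.camera_info("side")
print(p2w(i,[(374,229),(286,178),(296,158),(276,116),(265,86),(285,100),(345,163),(222,152),(243,212),(294,262)],[.0,.012,.059,.062,.12,.12,.03,0,0,0]))
print(p2w(j,[(273,208),(332,264),(316,258),(317,338),(306,306),(328,335)],[0,.012,.059,.062,.12,.12]))
im=cv2.imread("pics/scene0.png")
A=cv2.resize(im[80:220,220:420],None,fx=4,fy=4,interpolation=cv2.INTER_CUBIC)
cv2.imwrite("pics/crop1.png",A)
E
```

```text
[[ 0.4533  0.3084  0.    ]
 [ 0.5896 -0.0231  0.012 ]
 [ 0.5304 -0.0465  0.059 ]
 [ 0.4866 -0.2551  0.062 ]
 [ 0.4658 -0.3619  0.12  ]
 [ 0.4423 -0.2555  0.12  ]
 [ 0.3867  0.0506  0.03  ]
 [ 0.7211 -0.2663  0.    ]
 [ 0.7811  0.007   0.    ]
 [ 0.7364  0.2594  0.    ]]
[[ 0.4586  0.3047  0.    ]
 [ 0.5854 -0.0401  0.012 ]
 [ 0.529  -0.0445  0.059 ]
 [ 0.4518 -0.3288  0.062 ]
 [ 0.4385 -0.2643  0.12  ]
 [ 0.4688 -0.3652  0.12  ]]
```

View pics/crop1.png

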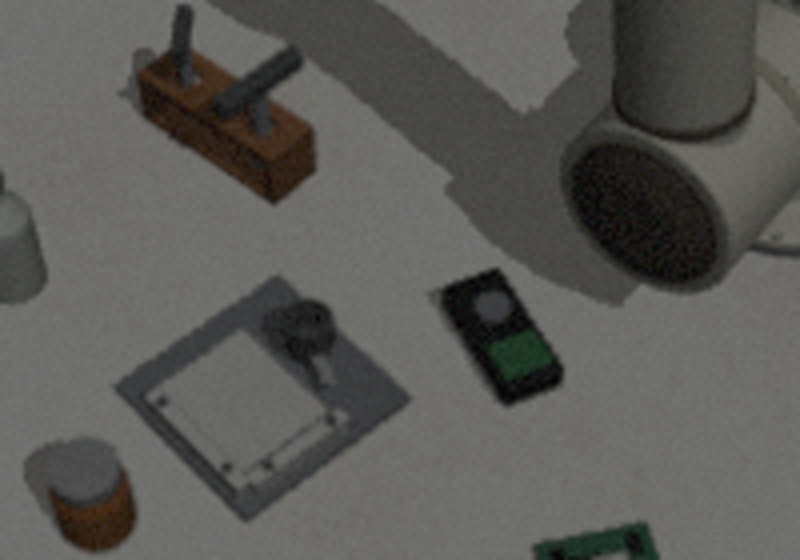

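Crop 1: the larger key has the longer bar, nearer the jig, at crop (258,85). The small key is at (182,45). The jig's +x runs to the lower left and +y to the lower right. The clamp arm points roughly along +y, so it is open. Now I'll go over the stand and jig with the wrist camera on the way to the board.

```bash
python3 - <<'E'
from h import *
T=tool();y=np.arctan2(T[1,0],T[0,0]);print(np.degrees(y))
print(rel(T,[.42,-.2,.26],y), rel(T,[.42,-.2,.26],0), rel(T,[.43,.25,.26],0))
E
```

```text
26.056122499335228
[ 289.4272 -210.6681  -28.946    -0.0562   -0.0085    0.    ] [ 289.4272 -210.6681  -28.946    -0.0571    0.0045   26.0561] [ 496.0739 -610.5392  -28.5233   -0.0571    0.0045   26.0561]
```

```bash
python3 -m crank '[290,-210,-30,0,0,26, 290,-210,-30,0,0,26, 290,-210,-30,0,0,26, 290,-210,-30,0,0,26, 290,-210,-30,0,0,26]'; python3 -m crank '[0,0,0,0,0,0, 0,0,0,0,0,0]'; python3 - <<'E'
from h import *
i,im=snap("wrist","w1");o=env.get_obs();T=tool(o);print(o["time_s"],T)
np.save("w1T.npy",i["world_from_camera"])
print(rel(T,[.45,.25,.26],0))
E
```

```text
time_s: 0.78
ee_pos: [0.3964, -0.2455, 0.257]
eef_rot: [-3.142, -0.001, -0.0]
contact_force: [0.4, -0.2, 0.0]
gripper_width: 0.999
time_s: 1.02
ee_pos: [0.3959, -0.2474, 0.2567]
eef_rot: [3.142, 0.003, -0.0]
contact_force: [-0.2, -0.9, -0.0]
gripper_width: 0.999
1.075 [[ 1.      0.0005 -0.0005  0.3956]
 [ 0.0005 -1.      0.0002 -0.248 ]
 [-0.0005 -0.0002 -1.      0.2566]
 [ 0.      0.      0.      1.    ]]
[  54.6274 -497.9651   -3.3295   -0.0111    0.0292    0.0289]
```

View pics/w1.png

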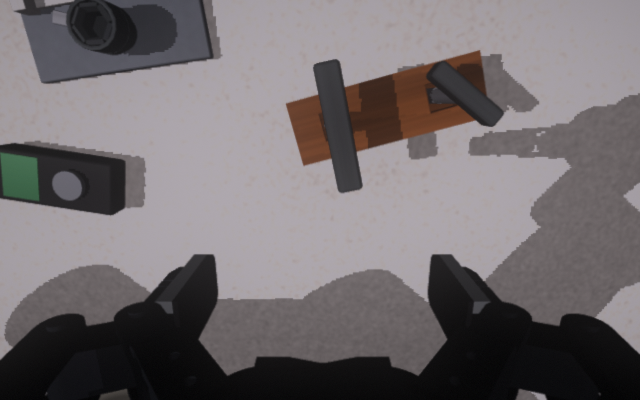

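The wrist picture shows the large key bar running from (327,62) to (350,190) and the small key at (465,93). The screw socket is at (93,24), and the meter is at (60,180).

```bash
python3 -m crank '[0,-215,0,0,0,0, 0,-215,0,0,0,0, 0,-215,0,0,0,0, 0,-215,0,0,0,0, 0,-215,0,0,0,0]'; python3 -m crank '[0,0,0,0,0,0]'; python3 - <<'E'
from h import *
i,im=snap("wrist","w2");T=tool();print(T)
np.save("w2T.npy",i["world_from_camera"])
i["world_from_camera"]=np.load("w1T.npy")
P=p2w(i,[(327,61),(350,190)],.126);print("bar",P,P.mean(0),np.linalg.norm(P[1]-P[0]),np.degrees(np.arctan2(*(P[0]-P[1])[1::-1])))
P=p2w(i,[(288,103),(480,51),(304,165)],.062);print("stand",P)
E
```

```text
time_s: 1.7
ee_pos: [0.3956, -0.0321, 0.2568]
eef_rot: [-3.142, -0.003, 0.0]
contact_force: [0.3, -0.4, -0.3]
gripper_width: 1.002
time_s: 1.82
ee_pos: [0.3958, -0.0336, 0.2567]
eef_rot: [3.141, -0.001, -0.001]
contact_force: [-0.6, -0.4, -1.0]
gripper_width: 1.0
[[ 1.     -0.0009 -0.0005  0.3958]
 [-0.0009 -1.     -0.     -0.0337]
 [-0.0005  0.     -1.      0.2567]
 [ 0.      0.      0.      1.    ]]
bar [[ 0.49   -0.2509  0.126 ]
 [ 0.394  -0.2696  0.126 ]] [ 0.442  -0.2603  0.126 ] 0.09786328682749085 10.989410723523871
stand [[ 0.4601 -0.2161  0.062 ]
 [ 0.5057 -0.3879  0.062 ]
 [ 0.4026 -0.2301  0.062 ]]
```

View pics/w2.png

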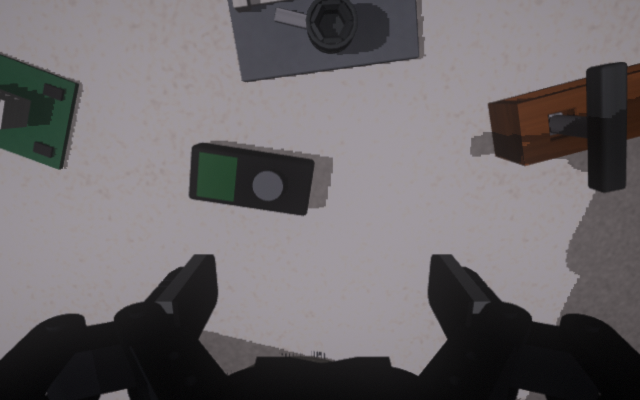

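Wrist 2 shows the screw at (332,22), the clamp arm at (290,17), the green board at the left around (20,105) and the meter at (250,180). I'll rise to get the jig and board in one view.

```bash
python3 -m crank '[115,-84,-84,0,0,0, 115,-84,-84,0,0,0, 115,-84,-84,0,0,0, 115,-84,-84,0,0,0]'; python3 -m crank '[0,0,0,0,0,0]'; python3 - <<'E'
from h import *
i,im=snap("wrist","w3");T=tool();print(T)
np.save("w3T.npy",i["world_from_camera"])
cv2.imwrite("pics/w3b.png",cv2.resize(im[0:310,70:490],None,fx=1.9,fy=1.9,interpolation=cv2.INTER_CUBIC))
E
```

```text
time_s: 2.38
ee_pos: [0.5126, 0.0514, 0.341]
eef_rot: [-3.141, -0.001, -0.0]
contact_force: [0.3, -0.4, -0.1]
gripper_width: 1.0
time_s: 2.5
ee_pos: [0.5105, 0.0505, 0.3401]
eef_rot: [3.142, -0.0, -0.002]
contact_force: [0.1, -0.3, -1.1]
gripper_width: 0.997
[[ 1.     -0.0005 -0.0012  0.5103]
 [-0.0005 -1.      0.      0.0505]
 [-0.0012 -0.     -1.      0.3402]
 [ 0.      0.      0.      1.    ]]
```

View pics/w3b.png

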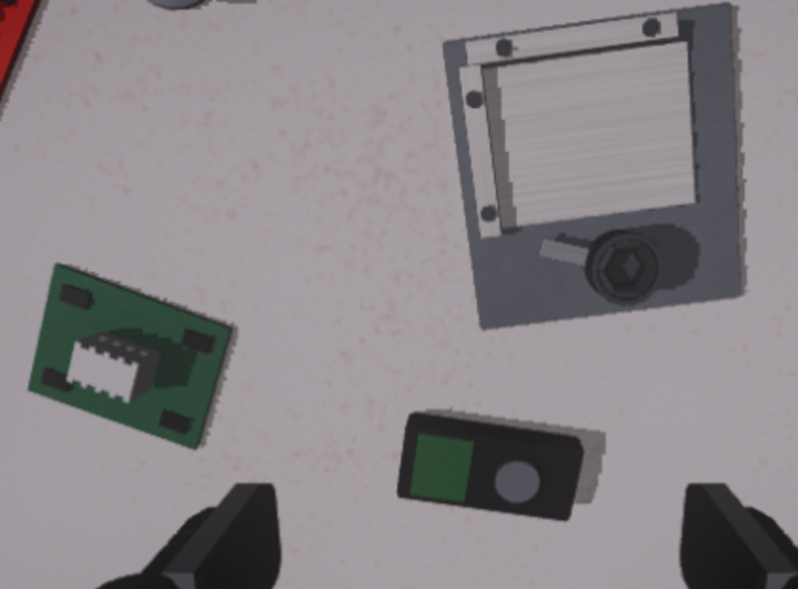

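Wrist 3 (crop, scale 1.9): green board corners are (56,264), (235,327), (198,448) and (30,390). Jig corners are (443,42), (733,3), (745,295) and (482,328), and the screw mouth is at (627,267). Both fences are at the top and left, and the plate is in the corner. Now I'll fit the poses.

```bash
python3 - <<'E'
from h import *
from scipy.optimize import least_squares
i=env.camera_info("wrist");i["world_from_camera"]=np.load("w3T.npy")
f=lambda L:np.array(L,float)/1.9+[70,0]
def fit(local,pix,z,x0):
    local=np.array(local)/1e3
    def g(p):
        c,s=np.cos(p[2]),np.sin(p[2]);W=np.c_[local@np.array([[c,s],[-s,c]])+p[:2],np.broadcast_to(z,len(local))]
        return (w2p(i,W)-f(pix)).ravel()
    r=least_squares(g,x0,x_scale=[.01,.01,.1]);print(r.x,np.degrees(r.x[2]),r.fun.round(1));return r.x
b=fit([(50,65),(50,-65),(-50,-65),(-50,65)],[(56,264),(234,326),(196,447),(30,390)],.006,[.45,.3,0])
j=fit([(95,92.5),(95,-92.5),(-95,-92.5),(-95,92.5)],[(443,42),(733,3),(743,295),(482,328)],.012,[.59,-.03,0])
print("screw seen",p2w(i,f([(627,267),(625,266)]),[.059,.059]))
print("arm tip",p2w(i,f([(542,248)]),.03))
c,s=np.cos(j[2]),np.sin(j[2]);J=lambda x,y:np.array([j[0]+c*x-s*y,j[1]+s*x+c*y])
print("screw jig",J(-.064,0),"board goal",J(.02,.01))
print("fence inner px",(w2p(i,[[*J(.07,.07),.032],[*J(.07,-.05),.032],[*J(-.05,.075),.032],[*J(.06,.075),.032]])-[70,0])*1.9)
print("heatsink top corners px",(w2p(i,[[b[0]+np.cos(b[2])*x-np.sin(b[2])*y,b[1]+np.sin(b[2])*x+np.cos(b[2])*y,.04] for x,y in [(.015,.022),(.015,-.022),(-.015,-.022),(-.015,.022)]])-[70,0])*1.9)
T=tool();print(rel(T,[b[0],b[1],.13],b[2]+np.pi/2),rel(T,[b[0],b[1],.13],b[2]-np.pi/2),rel(T,[b[0],b[1],.13],b[2]))
E
```

```text
[ 0.4594  0.3066 -0.3635] -20.829628138507893 [-0.1 -0.7 -0.9  0.3  1.   0.6 -0.1 -0.2]
[ 0.5874 -0.0306  0.1297] 7.430314778396922 [ 0.1 -0.7  0.  -1.2  0.   1.  -0.2  1.2]
screw seen [[ 0.5309 -0.0415  0.059 ]
 [ 0.5316 -0.0403  0.059 ]]
arm tip [[0.5402 0.0091 0.03  ]]
screw jig [ 0.5239 -0.0389] board goal [ 0.6059 -0.0181]
fence inner px [[483.3535  72.1769]
 [677.3999  45.5832]
 [499.2173 266.8449]
 [477.4456  90.4319]]
heatsink top corners px [[ 77.564  339.4062]
 [140.578  361.7801]
 [130.8129 401.15  ]
 [ 68.7805 379.3905]]
[ -50.7873 -256.0527  210.267    -0.0403    0.058   -69.1991] [ -50.7873 -256.0527  210.267     0.064     0.0445  110.8009] [ -50.7873 -256.0527  210.267     0.0118    0.0657   20.8009]
```

The base plate isn't centred on the jig origin, since the fences and screw disagree with a centred fit. I'll refit using the functional features: the fences and the screw.

```bash
python3 - <<'E'
from h import *
from scipy.optimize import least_squares
i=env.camera_info("wrist");i["world_from_camera"]=np.load("w3T.npy")
f=lambda L:np.array(L,float)/1.9+[70,0]
P=p2w(i,f([(486,66),(677,37),(481,68),(500,236),(627,267)]),[.032]*4+[.059])[:,:2]
y0=.1297
def g(p):
    c,s=np.cos(p[2]),np.sin(p[2]);q=(P-p[:2])@np.array([[c,-s],[s,c]])
    return np.r_[q[0,0]-.07,q[1,0]-.07,q[2,1]-.075,q[3,1]-.075,q[4]-[-.064,0]]*1e3
r=least_squares(g,[.59,-.03,y0],x_scale=[.01,.01,.1]);j=r.x;print(j,np.degrees(j[2]),r.fun)
c,s=np.cos(j[2]),np.sin(j[2]);J=lambda x,y:np.array([j[0]+c*x-s*y,j[1]+s*x+c*y])
print("screw",J(-.064,0),"goal",J(.02,.01))
print("base corners in jig",(p2w(i,f([(443,42),(733,3),(743,295),(482,328)]),.012)[:,:2]-j[:2])@np.array([[c,-s],[s,c]])*1e3)
print("plate corners in jig",(p2w(i,f([(687,40),(695,203),(513,226)]),.018)[:,:2]-j[:2])@np.array([[c,-s],[s,c]])*1e3)
t=p2w(i,f([(542,248)]),.03)[0,:2]-J(-.064,0);print("arm",t,"clamp",j[2]+1.3,np.arctan2(t[1],t[0]))
E
```

```text
[ 0.5927 -0.0333  0.1342] 7.689387021788548 [-1.3569 -0.3082 -0.7557  0.6088  1.6651  0.1469]
screw [ 0.5293 -0.0419] goal [ 0.6112 -0.0208]
base corners in jig [[ 89.7225  95.7412]
 [ 88.3431 -89.4056]
 [-99.0391 -88.6226]
 [-97.8875  95.9429]]
plate corners in jig [[ 69.4325 -57.2071]
 [-31.534  -56.56  ]
 [-30.3694  65.8295]]
arm [0.0109 0.051 ] clamp 1.434205120990331 1.3602029511722777
```

The jig is at about (0.593, -0.033) with yaw 7.7°, the board goal is at (0.611, -0.021), and the clamp joint is about 0.07. I'll grasp the heat sink across its 44 mm, along board y.

```bash
python3 -m crank '[-51,-256,180,0,0,21,-51,-256,180,0,0,21,-51,-256,180,0,0,21,-51,-256,180,0,0,21,-51,-256,180,0,0,21]'; python3 -m crank '[0,0,0,0,0,0,0,0,0,0,0,0]'; python3 - <<'E'
from h import *
T=tool();print(T,env.get_obs()["joints"])
print(rel(T,[.4594,.3066,.08],-.3635));print(rel(T,[.4594,.3066,.013],-.3635))
i,im=snap("wrist","w4");cv2.imwrite("pics/w4b.png",im)
E
```

```text
time_s: 3.18
ee_pos: [0.4612, 0.2957, 0.1685]
eef_rot: [-3.089, 0.573, -0.001]
contact_force: [2.0, 1.0, 0.6]
gripper_width: 1.004
time_s: 3.42
ee_pos: [0.462, 0.2944, 0.1699]
eef_rot: [3.089, -0.572, 0.001]
contact_force: [0.4, -0.5, -0.1]
gripper_width: 1.0
[[ 0.9338 -0.3579  0.0003  0.462 ]
 [-0.3579 -0.9338 -0.0002  0.2944]
 [ 0.0003  0.     -1.      0.1699]
 [ 0.      0.      0.      1.    ]] [ 0.4269  0.1226  1.5936 -0.0003  1.4251  2.3637]
[ -6.844  -10.4358  89.9432   0.0018  -0.0199  -0.1421]
[ -6.8673 -10.438  156.9432   0.0018  -0.0199  -0.1421]
```

View pics/w4b.png

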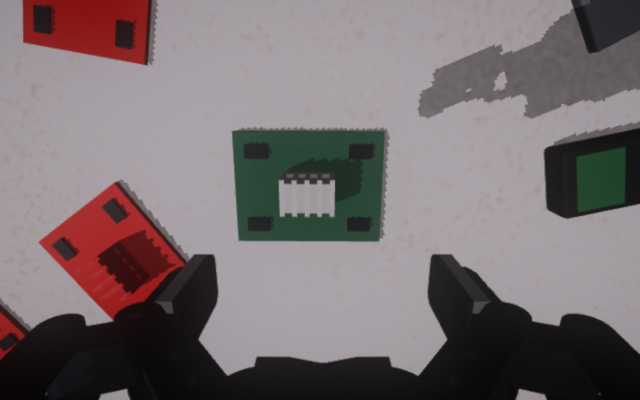

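Wrist 4 shows the green board with its heat sink centred at (308,190), corners (233,130) to (381,241), squared to the gripper. The red boards are clear. I'll refine from its corners.

```bash
python3 - <<'E'
from h import *
i=env.camera_info("wrist");T=tool()
P=p2w(i,[(233,131),(386,130),(381,241),(240,241)],.006);c=P.mean(0)
y=np.arctan2(*(P[0]-P[1])[1::-1])-np.pi/2
print(c,y,np.linalg.norm(P-np.roll(P,1,0),axis=1));y=(y+1.57)%3.1416-1.57
print(rel(T,[c[0],c[1],.08],y));print(rel(T,[c[0],c[1],.013],y))
E
```

```text
[0.4585 0.3071 0.006 ] -0.3610974404846612 [0.1006 0.1304 0.1013 0.1307]
[ -8.316  -10.5111  90.4223  -0.0404  -0.0549  -0.3229]
[ -8.3801 -10.4637 157.4222  -0.0404  -0.0549  -0.3229]
```

```bash
python3 -m crank '[-8,-10.5,60,0,0,0,-8,-10.5,110,0,0,0,-8,-10.5,140,0,0,0,-8,-10.5,156,0,0,0,-8,-10.5,156,0,0,0]'; python3 -m crank '[0,0,0,0,0,0,0,0,0,0,0,0,0,0,0,0,0,0,0,0,0,0,0,0]' -1 50;python3 -m crank '[0,0,0,0,0,0,0,0,0,0,0,0]' ; python3 -m crank '[0,0,-20,0,0,0,0,0,-60,0,0,0,0,0,-80,0,0,0,0,0,-80,0,0,0]'; python3 - <<'E'
from h import *
snap("wrist","w5");T=tool();print(T)
print(rel(T,[.6112-.004,-.0208-.006,.12],.1342))
E
```

```text
time_s: 4.1
ee_pos: [0.4586, 0.3074, 0.0138]
eef_rot: [-3.089, 0.573, 0.0]
contact_force: [0.7, -0.1, 0.5]
gripper_width: 1.0
time_s: 4.6
ee_pos: [0.4587, 0.3083, 0.0148]
eef_rot: [-3.088, 0.571, -0.002]
contact_force: [-1.1, -2.5, 9.6]
gripper_width: 0.505
time_s: 4.85
ee_pos: [0.4587, 0.3083, 0.0148]
eef_rot: [-3.088, 0.571, -0.002]
contact_force: [-1.8, -1.3, 9.3]
gripper_width: 0.505
time_s: 5.35
ee_pos: [0.4588, 0.3085, 0.0951]
eef_rot: [-3.088, 0.57, -0.004]
contact_force: [-0.2, 0.8, -2.3]
gripper_width: 0.506
[[ 0.934  -0.3573  0.0007  0.4582]
 [-0.3573 -0.934   0.0004  0.3081]
 [ 0.0005 -0.0007 -1.      0.0936]
 [ 0.      0.      0.      1.    ]]
[258.8622 259.5794 -26.416   -0.0298  -0.0369 -28.6237]
```

Gripped: the opening stopped at 0.505 and the weight reads about 2.3 N. Now I'll carry it over the jig, offset about (-4, -6) mm from the corner.

```bash
python3 -m crank '[60,60,-26,0,0,-7,120,120,-26,0,0,-14,180,180,-26,0,0,-21,220,220,-26,0,0,-28.6,259,260,-26,0,0,-28.6]'; python3 -m crank '[0,0,0,0,0,0]' ; python3 - <<'E'
from h import *
T=tool();print(T);print(rel(T,[.608,-.0273,.12],.1342))
E
```

```text
time_s: 6.02
ee_pos: [0.5841, 0.0233, 0.1177]
eef_rot: [-3.134, -0.213, 0.003]
contact_force: [0.8, -0.6, -2.5]
gripper_width: 0.505
time_s: 6.15
ee_pos: [0.5846, 0.0214, 0.1172]
eef_rot: [3.135, 0.203, -0.003]
contact_force: [-0.8, 1.3, -2.7]
gripper_width: 0.503
[[ 0.9917  0.1289 -0.0021  0.5846]
 [ 0.1289 -0.9917 -0.0004  0.0214]
 [-0.0021  0.0001 -1.      0.1172]
 [ 0.      0.      0.      1.    ]]
[16.9211 51.3584 -2.8271  0.0073  0.1219 -0.2814]
```

```bash
python3 -m crank '[17,51,20,0,0.1,-0.3,17,51,40,0,0.1,-0.3,17,51,50,0,0.1,-0.3]'; python3 -m crank '[0,0,0,0,0,0]' ; python3 - <<'E'
from h import *
i,im=snap("wrist","w6");T=tool();print(T,env.get_obs()["time_s"]);np.save("w6T.npy",i["world_from_camera"])
cv2.imwrite("pics/w6b.png",cv2.resize(im[0:350,120:540],None,fx=1.7,fy=1.7,interpolation=cv2.INTER_CUBIC))
E
```

```text
time_s: 6.52
ee_pos: [0.6066, -0.0226, 0.0667]
eef_rot: [-3.133, -0.218, 0.002]
contact_force: [-0.3, -0.0, -2.0]
gripper_width: 0.506
time_s: 6.65
ee_pos: [0.607, -0.0222, 0.0681]
eef_rot: [-3.133, -0.219, 0.0]
contact_force: [1.1, -0.1, -2.2]
gripper_width: 0.503
[[ 0.9902  0.1394  0.0013  0.6075]
 [ 0.1394 -0.9902  0.0005 -0.0222]
 [ 0.0014 -0.0003 -1.      0.0691]
 [ 0.      0.      0.      1.    ]] 6.7
```

View pics/w6b.png

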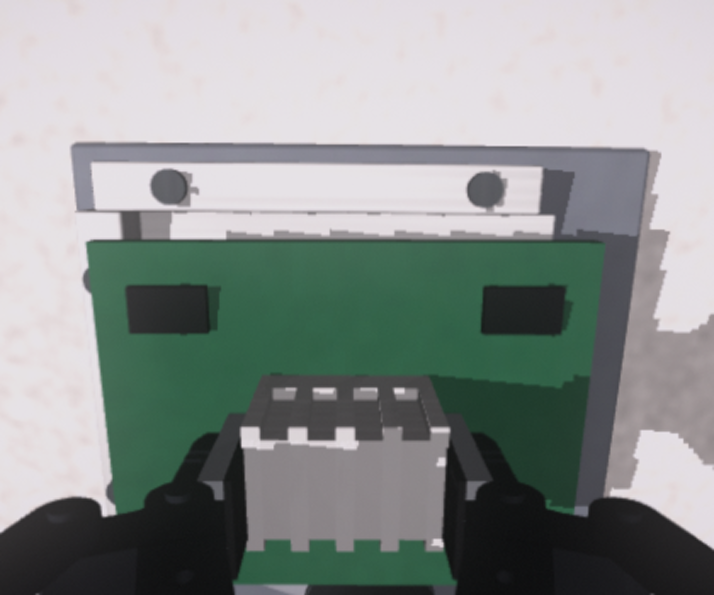

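Wrist 6: the board's front edge is (88,241)-(604,242) and the fence x inner top edge is (92,211)-(545,214). The y fence inner corner is at about (122,212) and the plate's right corner is at (555,215). I'll compute the gaps.

```bash
python3 - <<'E'
from h import *
i=env.camera_info("wrist");i["world_from_camera"]=np.load("w6T.npy")
f=lambda L:np.array(L,float)/1.7+[120,0]
B=p2w(i,f([(88,241),(604,242)]),.0603);F=p2w(i,f([(92,211),(545,214)]),.032);Y=p2w(i,f([(122,212)]),.032);Pl=p2w(i,f([(555,215)]),.018)
print(B,F,Y,Pl)
yb=np.arctan2(*(B[0]-B[1])[1::-1])-np.pi/2;yf=np.arctan2(*(F[0]-F[1])[1::-1])-np.pi/2
print("yaws deg",np.degrees([yb,yf]),np.linalg.norm(B[0]-B[1]))
c,s=np.cos(yf),np.sin(yf);M=np.array([[c,-s],[s,c]])
print("board corners rel Y corner in jig axes mm",(B[:,:2]-Y[0,:2])@M*1e3,"fence",(F[:,:2]-Y[0,:2])@M*1e3,"plate",(Pl[:,:2]-Y[0,:2])@M*1e3)
T=tool();print(np.degrees(np.arctan2(T[1,0],T[0,0])),T[:3,3])
E
```

```text
[[ 0.6474  0.0477  0.0603]
 [ 0.665  -0.0795  0.0603]] [[ 0.6516  0.0582  0.032 ]
 [ 0.669  -0.0727  0.032 ]] [[0.6525 0.0495 0.032 ]] [[ 0.6689 -0.0806  0.018 ]]
yaws deg [7.873  7.5779] 0.12839776492136623
board corners rel Y corner in jig axes mm [[  -5.2445   -1.1009]
 [  -4.5833 -129.497 ]] fence [[   0.2647    8.8002]
 [   0.2647 -123.3221]] plate [[  -0.9174 -131.0771]]
8.010465041166476 [ 0.6075 -0.0222  0.0691]
```

```bash
python3 -m crank '[0,4,0,0,0,-0.4,0,4,15,0,0,-0.4,0,4,25,0,0,-0.4,0,4,32,0,0,-0.4,0,4,32,0,0,-0.4]'; python3 -m crank '[0,0,1.5,0,0,0,0,0,3,0,0,0,0,0,3,0,0,0]' ; python3 - <<'E'
from h import *
T=tool();print(T,env.get_obs()["contact_force"])
E
```

```text
time_s: 7.32
ee_pos: [0.6079, -0.0269, 0.0363]
eef_rot: [-3.133, -0.229, -0.001]
contact_force: [-0.2, 0.1, -1.6]
gripper_width: 0.501
time_s: 7.7
ee_pos: [0.6083, -0.027, 0.0342]
eef_rot: [-3.133, -0.229, -0.003]
contact_force: [0.6, -0.7, -2.7]
gripper_width: 0.508
[[ 0.9894  0.1453  0.0018  0.6083]
 [ 0.1453 -0.9894  0.0003 -0.027 ]
 [ 0.0018 -0.0001 -1.      0.0342]
 [ 0.      0.      0.      1.    ]] [ 0.5501 -0.6514 -2.74  ]
```

```bash
python3 -m crank '[0,0,0.8,0,0,0.6,0,0,1.6,0,0,0.6,0,0,1.6,0,0,0.6]'; python3 -m crank '[2,0,0,0,0,0,4,0,0,0,0,0,5,0,0,0,0,0]' - 30; python3 -m crank '[1,0,0,0,0,0,2,0,0,0,0,0]'
```

```text
time_s: 8.07
ee_pos: [0.6084, -0.027, 0.0329]
eef_rot: [-3.134, -0.212, -0.003]
contact_force: [-1.9, -0.6, 2.9]
gripper_width: 0.503
time_s: 8.45
ee_pos: [0.6128, -0.0264, 0.0328]
eef_rot: [-3.134, -0.213, -0.001]
contact_force: [-14.1, -2.0, 13.7]
gripper_width: 0.51
time_s: 8.7
ee_pos: [0.6129, -0.0263, 0.0328]
eef_rot: [-3.134, -0.212, 0.006]
contact_force: [-34.3, -4.7, 25.9]
gripper_width: 0.507
```

Contact with the x fence (about 34 N). I'll ease off a little, then push along jig +y, which is tool -y.

```bash
python3 -m crank '[-1.5,0,-0.5,0,0,0,-1.5,-2,-0.5,0,0,0,-1.5,-4,-0.5,0,0,0]'; python3 -m crank '[0,-1,0,0,0,0,0,-2,0,0,0,0]'
```

```text
time_s: 9.07
ee_pos: [0.6125, -0.0235, 0.033]
eef_rot: [3.133, 0.211, -0.0]
contact_force: [-9.3, -12.7, 4.5]
gripper_width: 0.505
time_s: 9.32
ee_pos: [0.6123, -0.0216, 0.033]
eef_rot: [3.133, 0.211, -0.0]
contact_force: [-9.5, -11.8, 5.0]
gripper_width: 0.505
```

```bash
python3 -m crank '[0,-1,0,0,0,0,0,-2,0,0,0,0]';  python3 -m crank '[0,-1,0,0,0,0,0,-1.5,0,0,0,0]'
```

```text
time_s: 9.57
ee_pos: [0.6121, -0.0205, 0.033]
eef_rot: [3.131, 0.211, 0.0]
contact_force: [-7.6, -24.4, 3.8]
gripper_width: 0.505
time_s: 9.82
ee_pos: [0.6121, -0.0204, 0.0331]
eef_rot: [3.129, 0.21, 0.001]
contact_force: [-8.2, -34.1, 3.9]
gripper_width: 0.501
```

```bash
python3 -m crank '[1.5,0,0,0,0,0,1.5,0,0,0,0,0,1,1.2,0,0,0,0,-0.2,2.5,-0.5,0,0,0]';  python3 -m crank '[0,0,0,0,0,0,0,0,0,0,0,0,0,0,0,0,0,0]' 0.75; python3 -m crank '[0,0,-20,0,0,0,0,0,-60,0,0,0,0,0,-100,0,0,0,0,0,-100,0,0,0]'; python3 - <<'E'
from h import *
i,im=snap("wrist","w7");T=tool();print(T);np.save("w7T.npy",i["world_from_camera"])
cv2.imwrite("pics/w7b.png",cv2.resize(im[0:310,120:540],None,fx=1.9,fy=1.9,interpolation=cv2.INTER_CUBIC))
E
```

```text
time_s: 10.32
ee_pos: [0.6121, -0.0207, 0.0332]
eef_rot: [3.133, 0.211, 0.001]
contact_force: [0.2, -3.9, -4.4]
gripper_width: 0.506
time_s: 10.7
ee_pos: [0.6127, -0.0191, 0.0335]
eef_rot: [-3.134, -0.213, -0.003]
contact_force: [-0.9, -0.7, 0.1]
gripper_width: 0.876
time_s: 11.2
ee_pos: [0.6139, -0.0194, 0.1369]
eef_rot: [3.133, 0.213, 0.011]
contact_force: [0.0, -0.2, 0.2]
gripper_width: 0.873
[[ 0.9908  0.1352  0.0042  0.613 ]
 [ 0.1352 -0.9908  0.     -0.0193]
 [ 0.0042  0.0006 -1.      0.1348]
 [ 0.      0.      0.      1.    ]]
```

View pics/w7b.png

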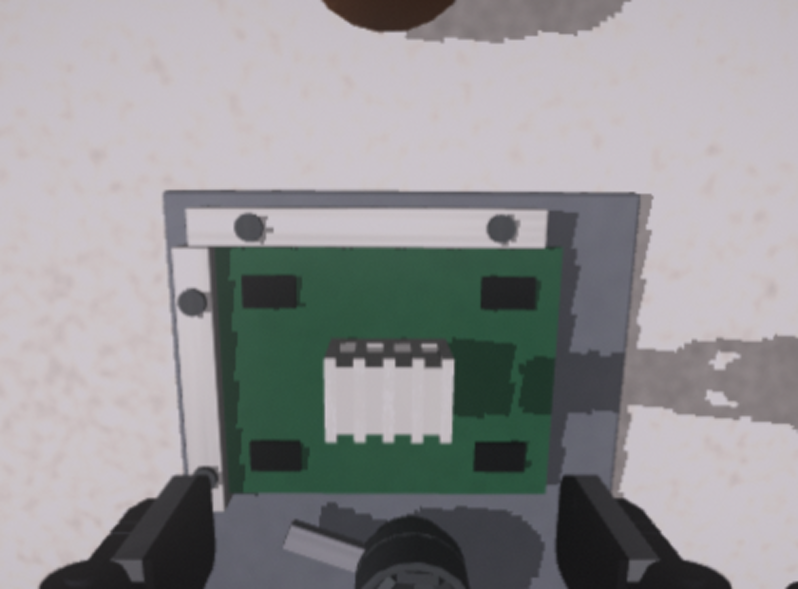

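Wrist 7 shows the board in the corner. Its back edge is (236,493)-(546,492), its right edge (562,250)-(546,492). The fence inner tops are at v=247 and along (211,250)-(224,508). I'll measure the residual gaps.

```bash
python3 - <<'E'
from h import *
i=env.camera_info("wrist");i["world_from_camera"]=np.load("w7T.npy")
im=cv2.imread("pics/w7.png")
f=lambda L:np.array(L,float)/1.9+[120,0]
F=p2w(i,f([(190,247),(548,247)]),.032);Y=p2w(i,f([(211,252),(223,500)]),.032)
Bk=p2w(i,f([(236,493),(546,492)]),.024);Rt=p2w(i,f([(562,252),(546,490)]),.024)
for n,a,b in [("fx",F[1],F[0]),("fy",Y[1],Y[0]),("back",Bk[1],Bk[0]),("right",Rt[1],Rt[0])]:print(n,np.degrees(np.arctan2(*(b-a)[1::-1])))
y=np.radians(7.7);c,s=np.cos(y),np.sin(y);M=np.array([[c,-s],[s,c]])
O=np.array([(F[:,:2]@M)[:,0].mean(),(Y[:,:2]@M)[:,1].mean()])
print("jig origin est",(O-[.07,.075])@M.T)
print("back: should be -100",((Bk[:,:2]@M)-O)*1e3,"right: -130",((Rt[:,:2]@M)-O)*1e3)
# edge profile across back/left in raw image
g=im.astype(int)
for v in (180,215,245): print(v,[tuple(g[v,u]) for u in range(228,252,2)])
E
```

```text
fx 97.72679062359589
fy 6.7379070169541
back 97.91356058883959
right 7.730843566165793
jig origin est [ 0.5933 -0.0337]
back: should be -100 [[-100.3668   -2.6747]
 [ -99.8908 -130.3647]] right: -130 [[  -2.3702 -130.2545]
 [ -98.9963 -130.3066]]
180 [(np.int64(194), np.int64(190), np.int64(198)), (np.int64(192), np.int64(188), np.int64(194)), (np.int64(137), np.int64(134), np.int64(139)), (np.int64(67), np.int64(66), np.int64(68)), (np.int64(55), np.int64(62), np.int64(50)), (np.int64(51), np.int64(61), np.int64(45)), (np.int64(51), np.int64(60), np.int64(45)), (np.int64(50), np.int64(60), np.int64(43)), (np.int64(53), np.int64(63), np.int64(44)), (np.int64(68), np.int64(87), np.int64(53)), (np.int64(68), np.int64(86), np.int64(52)), (np.int64(68), np.int64(87), np.int64(52))]
215 [(np.int64(190), np.int64(186), np.int64(193)), (np.int64(188), np.int64(184), np.int64(192)), (np.int64(190), np.int64(185), np.int64(191)), (np.int64(143), np.int64(139), np.int64(145)), (np.int64(66), np.int64(65), np.int64(67)), (np.int64(54), np.int64(60), np.int64(48)), (np.int64(50), np.int64(59), np.int64(43)), (np.int64(49), np.int64(59), np.int64(43)), (np.int64(51), np.int64(62), np.int64(43)), (np.int64(67), np.int64(85), np.int64(52)), (np.int64(66), np.int64(85), np.int64(51)), (np.int64(64), np.int64(83), np.int64(49))]
245 [(np.int64(120), np.int64(117), np.int64(121)), (np.int64(130), np.int64(126), np.int64(131)), (np.int64(143), np.int64(139), np.int64(145)), (np.int64(150), np.int64(146), np.int64(152)), (np.int64(135), np.int64(132), np.int64(138)), (np.int64(62), np.int64(61), np.int64(62)), (np.int64(50), np.int64(58), np.int64(44)), (np.int64(48), np.int64(58), np.int64(40)), (np.int64(47), np.int64(57), np.int64(39)), (np.int64(47), np.int64(57), np.int64(38)), (np.int64(48), np.int64(59), np.int64(39)), (np.int64(64), np.int64(82), np.int64(48))]
```

The board is snug within 0.4 mm and square, with yaw matching the fence. Next is the key.

```bash
python3 - <<'E'
from h import *
T=tool();print(rel(T,[.442,-.2603,.27],.192))
E
```

```text
[-201.4767  215.7693 -135.9447    0.0384   -0.2397   -3.2299]
```

```bash
python3 -m crank '[0,0,-60,0,0,0,-50,50,-110,0,-0.2,-3.2,-90,95,-136,0,-0.2,-3.2,-130,140,-136,0,-0.2,-3.2,-170,180,-136,0,-0.2,-3.2]' 0.2;python3 -m crank '[-31,36,0,0,0,0,-31,36,0,0,0,0,-31,36,0,0,0,0]'; python3 - <<'E'
from h import *
o=env.get_obs();T=tool(o);i,im=snap("wrist","w8");print(T,o["time_s"]);np.save("w8T.npy",i["world_from_camera"])
cv2.imwrite("pics/w8b.png",cv2.resize(im[60:360,160:580],None,fx=1.9,fy=1.9,interpolation=cv2.INTER_CUBIC))
E
```

```text
time_s: 11.88
ee_pos: [0.4766, -0.2087, 0.2681]
eef_rot: [-3.127, -0.301, 0.003]
contact_force: [1.1, -1.0, 0.3]
gripper_width: 0.602
time_s: 12.25
ee_pos: [0.4542, -0.2485, 0.2678]
eef_rot: [-3.126, -0.299, 0.004]
contact_force: [-0.3, -0.0, -1.0]
gripper_width: 0.594
[[ 0.9818  0.1897 -0.0026  0.4542]
 [ 0.1897 -0.9818  0.0007 -0.2485]
 [-0.0024 -0.0012 -1.      0.2678]
 [ 0.      0.      0.      1.    ]] 12.25
```

View pics/w8b.png

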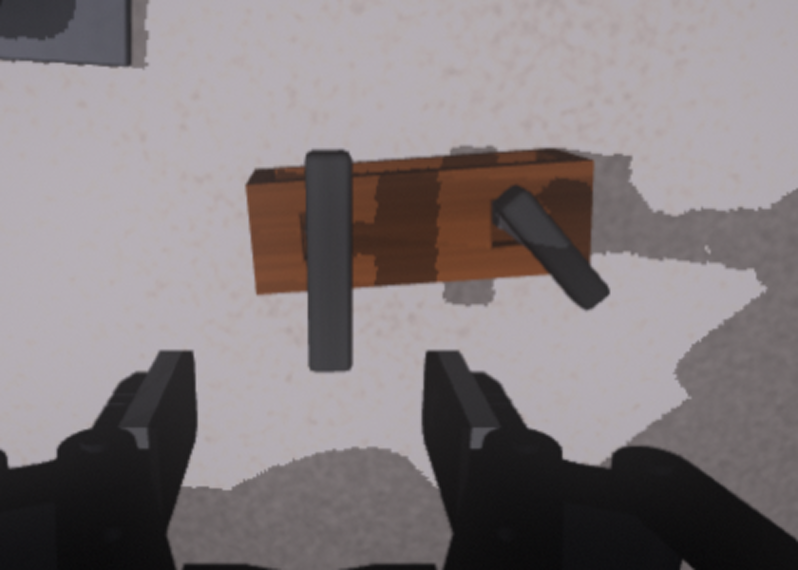

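Wrist 8: the large key's bar corners are (307,152) to (352,370), nearly aligned with the fingers. The small key is at (550,245).

```bash
python3 - <<'E'
from h import *
i=env.camera_info("wrist");i["world_from_camera"]=np.load("w8T.npy")
f=lambda L:np.array(L,float)/1.9+[160,60]
P=p2w(i,f([(307,152),(350,152),(352,370),(309,370)]),.126);c=P.mean(0);d=P[0]+P[1]-P[2]-P[3]
y=np.arctan2(d[1],d[0]);print(c,np.degrees(y),np.linalg.norm(d)/2)
T=tool();print(rel(T,[c[0],c[1],.150],y),rel(T,[c[0],c[1],.098],y))
E
```

```text
[ 0.4426 -0.26    0.126 ] 11.88654412608045 0.09884916320591935
[-13.6587   9.5054 117.9685  -0.0596   0.1268  -0.8943] [-13.5431   9.5585 169.9684  -0.0596   0.1268  -0.8943]
```

```bash
python3 -m crank '[-13.6,9.5,40,0,0.1,-0.9,-13.6,9.5,100,0,0.1,-0.9,-13.6,9.5,140,0,0.1,-0.9,-13.6,9.5,170,0,0.1,-0.9,-13.6,9.5,170,0,0.1,-0.9]';python3 -m crank '[0,0,0,0,0,0,0,0,0,0,0,0,0,0,0,0,0,0,0,0,0,0,0,0,0,0,0,0,0,0]' -1 90; python3 - <<'E'
from h import *
o=env.get_obs();print(tool(o),o["wrist_torque"])
E
```

```text
time_s: 12.92
ee_pos: [0.442, -0.259, 0.0967]
eef_rot: [-3.121, -0.327, 0.004]
contact_force: [-0.5, -1.2, 0.8]
gripper_width: 0.595
time_s: 13.55
ee_pos: [0.443, -0.2608, 0.1004]
eef_rot: [3.124, 0.324, 0.003]
contact_force: [0.7, 3.4, 7.1]
gripper_width: 0.219
[[ 0.9786  0.2055  0.0021  0.443 ]
 [ 0.2055 -0.9786 -0.0009 -0.2608]
 [ 0.0018  0.0013 -1.      0.1004]
 [ 0.      0.      0.      1.    ]] [ 0.7819  0.178  -0.0139]
```

Gripped (width about 19 mm). I'll lift the key straight up and refine the clamp angle from picture w7.

```bash
python3 -m crank '[0,0,-15,0,0,0,0,0,-40,0,0,0,0,0,-80,0,0,0,0,0,-110,0,0,0,0,0,-110,0,0,0]'; python3 - <<'E'
from h import *
i=env.camera_info("wrist");S=np.array([.5299,-.0423])
for f,p in (("w7",np.array([(288,536)])/1.9+[120,0]),("w3",np.array([(542,248)])/1.9+[70,0])):
    i["world_from_camera"]=np.load(f+"T.npy")
    for z in (.027,.034):
        t=p2w(i,p,z)[0,:2]-S;print(f,z,np.hypot(*t),"clamp",.134+1.3-np.arctan2(t[1],t[0]))
o=env.get_obs();T=tool(o);print(T,o["contact_force"],o["wrist_torque"]);print(rel(T,[.5299,-.0423,.21],np.radians(64)))
E
```

```text
time_s: 14.18
ee_pos: [0.443, -0.2613, 0.2115]
eef_rot: [3.122, 0.324, 0.005]
contact_force: [-0.3, -0.8, -4.2]
gripper_width: 0.215
w7 0.027 0.05348028626861302 clamp 0.02573535239942193
w7 0.034 0.05367485287545145 clamp 0.09874267684303595
w3 0.027 0.052103410152453004 clamp 0.05765405626683551
w3 0.034 0.0528371583130565 clamp 0.06596525062678338
[[ 0.9786  0.2055  0.0035  0.443 ]
 [ 0.2055 -0.9786 -0.0029 -0.2613]
 [ 0.0028  0.0036 -1.      0.2115]
 [ 0.      0.      0.      1.    ]] [-0.2775 -0.7683 -4.2247] [0.003  0.0344 0.0379]
[ 130.0386 -196.4439    1.2003    0.2641   -0.0586  -52.14  ]
```

```bash
python3 -m crank '[30,-45,0,0,0,-10,60,-90,0,0,0,-20,90,-135,0,0,0,-30,110,-170,0,0,0,-40,130,-196.4,0,0.2,0,-50]'; python3 -m crank '[0,0,0,0,0,0,0,0,0,0,0,0]'; python3 - <<'E'
from h import *
o=env.get_obs();T=tool(o);print(T);print(rel(T,[.5299,-.0423,.175],np.radians(64)))
E
```

```text
time_s: 14.8
ee_pos: [0.529, -0.0399, 0.2076]
eef_rot: [-2.686, -1.621, 0.002]
contact_force: [0.9, 0.4, -3.7]
gripper_width: 0.218
time_s: 15.05
ee_pos: [0.5288, -0.042, 0.2079]
eef_rot: [-2.692, -1.611, 0.002]
contact_force: [-1.1, -0.0, -4.4]
gripper_width: 0.215
[[ 0.4729  0.8811 -0.0033  0.5288]
 [ 0.8811 -0.4729  0.0028 -0.042 ]
 [ 0.0009 -0.0042 -1.      0.2079]
 [ 0.      0.      0.      1.    ]]
[ 0.2184  1.262  32.8473 -0.2414 -0.0556 -2.222 ]
```

```bash
python3 -m crank '[0.2,1.2,20,-0.2,0,-2.2,0.2,1.2,43,-0.2,0,-2.2,0.2,1.2,43,-0.2,0,-2.2]'; python3 -m crank '[0,0,0,0,0,0]'; python3 - <<'E'
from h import *
o=env.get_obs();T=tool(o);print(T,o["time_s"])
i,w=snap("wrist","w9");np.save("w9T.npy",i["world_from_camera"]);j,s=snap("side","s9");k,c=snap("scene","c9")
tip=T[:3,3]-[0,0,.0944]
for n,q in (("wrist",i),("side",j),("scene",k)): print(n,w2p(q,[tip,[.5299,-.0423,.059]]))
z=lambda im,x,y,W,H,f:cv2.resize(im[y:y+H,x:x+W],None,fx=f,fy=f,interpolation=cv2.INTER_CUBIC)
A=z(w,210,100,200,150,4);us=w2p(j,tip)[0].astype(int);uc=w2p(k,tip)[0].astype(int)
B=z(s,us[0]-25,us[1]-20,50,37,8)[:296];C=z(c,uc[0]-25,uc[1]-20,50,37,8)[:296]
out=np.vstack([cv2.resize(A,(400,300)),np.zeros((0,400,3),np.uint8)])
top=np.hstack([B,C]);full=np.zeros((596,800,3),np.uint8);full[:300,200:600]=out;full[300:596]=top
cv2.imwrite("pics/m9.png",full);print(us,uc)
E
```

```text
time_s: 15.42
ee_pos: [0.5291, -0.0427, 0.1641]
eef_rot: [-2.663, -1.662, 0.001]
contact_force: [0.2, 0.5, -3.2]
gripper_width: 0.217
time_s: 15.55
ee_pos: [0.5304, -0.0426, 0.1665]
eef_rot: [2.664, 1.664, 0.003]
contact_force: [0.3, -0.5, -3.4]
gripper_width: 0.215
[[ 0.4387  0.8986  0.0017  0.5304]
 [ 0.8986 -0.4387  0.001  -0.0426]
 [ 0.0017  0.0011 -1.      0.1665]
 [ 0.      0.      0.      1.    ]] 15.55
wrist [[323.3744 200.5704]
 [322.5246 195.6191]]
side [[316.3336 254.5846]
 [316.0815 257.4559]]
scene [[296.4332 156.4029]
 [296.7561 158.7151]]
[316 254] [296 156]
```

View pics/m9.png

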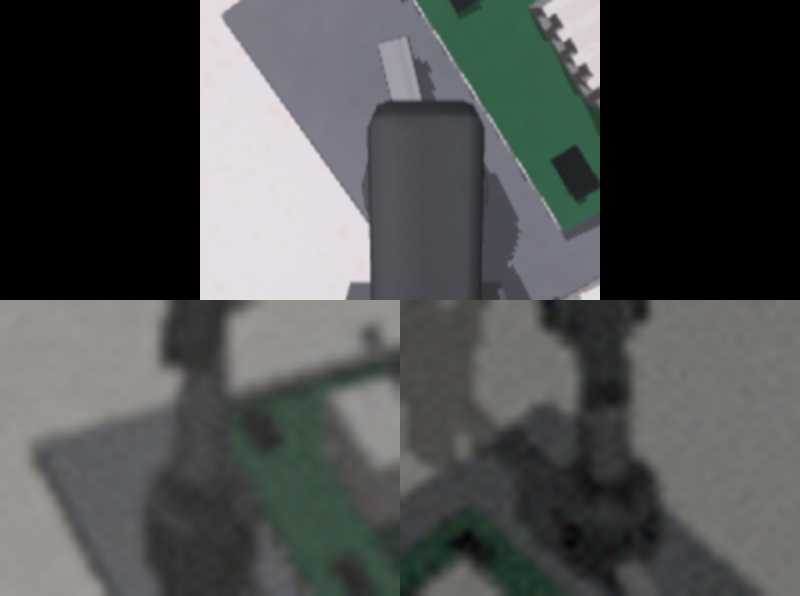

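The composite shows the key shank standing over the screw head in both outside views, within about 1–2 mm and so inside the lead-in. I'll descend watching force.

```bash
python3 -m crank '[0,0,6,0,0,0,0,0,12,0,0,0,0,0,16,0,0,0,0,0,16,0,0,0]'; python3 -m crank '[0,0,1.5,0,0,0,0,0,3,0,0,0,0,0,3,0,0,0]';
```

```text
time_s: 16.2
ee_pos: [0.5301, -0.042, 0.1492]
eef_rot: [-2.663, -1.666, -0.002]
contact_force: [-0.0, 0.4, -4.1]
gripper_width: 0.214
time_s: 16.58
ee_pos: [0.5303, -0.042, 0.1466]
eef_rot: [-2.663, -1.666, -0.002]
contact_force: [0.7, 0.6, -4.0]
gripper_width: 0.215
```

```bash
python3 -m crank '[0,0,1.5,0,0,0,0,0,3,0,0,0,0,0,4,0,0,0]'; python3 -m crank '[0,0,2,0,0,0,0,0,4,0,0,0,0,0,5,0,0,0]'
```

```text
time_s: 16.95
ee_pos: [0.5305, -0.042, 0.1428]
eef_rot: [-2.663, -1.666, -0.003]
contact_force: [1.6, -0.5, -2.9]
gripper_width: 0.217
time_s: 17.32
ee_pos: [0.5304, -0.042, 0.1376]
eef_rot: [-2.663, -1.666, -0.003]
contact_force: [2.9, 0.3, -1.9]
gripper_width: 0.218
```

Sliding in freely, with about 6 mm left.

```bash
python3 -m crank '[0,0,2,0,0,0,0,0,4,0,0,0,0,0,5,0,0,0]'; python3 -m crank '[0,0,1,0,0,0,0,0,2,0,0,0,0,0,2,0,0,0]'
```

```text
time_s: 17.7
ee_pos: [0.5304, -0.042, 0.1326]
eef_rot: [-2.663, -1.666, -0.003]
contact_force: [3.8, 1.4, -1.4]
gripper_width: 0.218
time_s: 18.08
ee_pos: [0.5306, -0.042, 0.1314]
eef_rot: [2.663, 1.666, 0.004]
contact_force: [1.8, 1.3, 5.8]
gripper_width: 0.217
```

Home: TCP z 0.1314, as predicted for tip on floor, with the floor carrying load. Now I'll turn clockwise (+z of the tool).

```bash
python3 -m crank '[0,0,0,0,0,6,0,0,0,0,0,13,0,0,0,0,0,20,0,0,0,0,0,27,0,0,0,0,0,27]'; python3 - <<'E'
from h import *
o=env.get_obs();T=tool(o);print(np.degrees(np.arctan2(T[1,0],T[0,0])),o["wrist_torque"],o["joints"])
E
```

```text
time_s: 18.7
ee_pos: [0.5307, -0.0422, 0.1314]
eef_rot: [2.98, 0.995, 0.004]
contact_force: [4.1, -0.3, 4.9]
gripper_width: 0.218
36.94715155648473 [ 0.0981 -0.9273  0.024 ] [-0.2248  0.1161  1.6818  0.0013  1.3415  0.7008]
```

```bash
python3 -m crank '[0,0,0,0,0,7,0,0,0,0,0,14,0,0,0,0,0,21,0,0,0,0,0,28,0,0,0,0,0,28]'; python3 - <<'E'
from h import *
o=env.get_obs();T=tool(o);print(np.degrees(np.arctan2(T[1,0],T[0,0])),o["wrist_torque"])
E
```

```text
time_s: 19.32
ee_pos: [0.5306, -0.0422, 0.1313]
eef_rot: [-3.132, -0.245, -0.003]
contact_force: [3.1, -0.1, 6.1]
gripper_width: 0.218
8.943765102375492 [-0.1301 -0.6306  0.0183]
```

```bash
python3 -m crank '[0,0,0,0,0,6,0,0,0,0,0,12,0,0,0,0,0,15,0,0,0,0,0,15]'; python3 - <<'E'
from h import *
o=env.get_obs();T=tool(o);print(np.degrees(np.arctan2(T[1,0],T[0,0])),o["wrist_torque"])
E
python3 -m crank '[0,0,0,0,0,1.5,0,0,0,0,0,3]'; python3 - <<'E'
from h import *
o=env.get_obs();T=tool(o);print(np.degrees(np.arctan2(T[1,0],T[0,0])),o["wrist_torque"])
E
```

```text
time_s: 19.82
ee_pos: [0.5305, -0.0423, 0.1314]
eef_rot: [-3.137, 0.164, -0.003]
contact_force: [2.9, -0.5, 6.0]
gripper_width: 0.215
-5.9862572254647475 [-0.1726 -0.5059  0.0844]
time_s: 20.08
ee_pos: [0.5305, -0.0422, 0.1314]
eef_rot: [-3.131, 0.246, -0.003]
contact_force: [2.2, -0.3, 6.9]
gripper_width: 0.219
-8.980145548606153 [-0.1802 -0.4541  0.1613]
```

```bash
cat > q.py <<'E'
from h import *
o=env.get_obs();T=tool(o);print("yaw %.2f"%np.degrees(np.arctan2(T[1,0],T[0,0])),o["wrist_torque"])
E
for k in 1; do python3 -m crank '[0,0,0,0,0,1,0,0,0,0,0,2]'; python3 q.py; done; python3 -m crank '[0,0,0,0,0,1,0,0,0,0,0,2]'; python3 q.py
```

```text
time_s: 20.32
ee_pos: [0.5305, -0.0423, 0.1313]
eef_rot: [-3.126, 0.3, -0.003]
contact_force: [1.1, -0.7, 6.6]
gripper_width: 0.217
yaw -10.97 [-0.1885 -0.4759  0.1659]
time_s: 20.58
ee_pos: [0.5305, -0.0423, 0.1313]
eef_rot: [-3.121, 0.355, -0.003]
contact_force: [0.7, -1.1, 7.4]
gripper_width: 0.214
yaw -12.96 [-0.2205 -0.4247  0.2582]
```

```bash
python3 -m crank '[0,0,0,0,0,1,0,0,0,0,0,2]'; python3 q.py; python3 -m crank '[0,0,0,0,0,1,0,0,0,0,0,2]'; python3 q.py
```

```text
time_s: 20.82
ee_pos: [0.5305, -0.0422, 0.1314]
eef_rot: [-3.114, 0.409, -0.003]
contact_force: [1.6, -1.5, 6.7]
gripper_width: 0.216
yaw -14.96 [-0.1542 -0.3761  0.1387]
time_s: 21.08
ee_pos: [0.5305, -0.0422, 0.1313]
eef_rot: [-3.106, 0.463, -0.003]
contact_force: [1.5, 0.1, 6.8]
gripper_width: 0.216
yaw -16.96 [-0.1691 -0.3691  0.2414]
```

```bash
python3 -m crank '[0,0,0,0,0,1,0,0,0,0,0,2]'; python3 q.py; python3 -m crank '[0,0,0,0,0,1,0,0,0,0,0,2]'; python3 q.py;  python3 - <<'E'
from h import *
i,w=snap("wrist","w10");np.save("w10T.npy",i["world_from_camera"])
# where arm top (z~.03) would lie for clamp = 1.3,1.2,1.1
S=np.array([.5299,-.0423])
for q in (1.3,1.2,1.1,1.0):
    a=.134+1.3-q;print(q,w2p(i,[[S[0]+r*np.cos(a)-k*np.sin(a),S[1]+r*np.sin(a)+k*np.cos(a),.033] for r,k in((.03,.006),(.03,-.006),(.054,.006),(.054,-.006))]).round(0).tolist())
E
```

```text
time_s: 21.32
ee_pos: [0.5305, -0.0423, 0.1313]
eef_rot: [-3.098, 0.517, -0.003]
contact_force: [1.9, -0.9, 6.6]
gripper_width: 0.217
yaw -18.96 [-0.1411 -0.358   0.307 ]
time_s: 21.58
ee_pos: [0.5305, -0.0422, 0.1314]
eef_rot: [-3.088, 0.571, -0.003]
contact_force: [1.3, -0.9, 6.8]
gripper_width: 0.216
yaw -20.95 [-0.1843 -0.3047  0.5645]
1.3 [[293.0, 167.0], [309.0, 158.0], [276.0, 136.0], [291.0, 127.0]]
1.2 [[290.0, 170.0], [304.0, 160.0], [269.0, 141.0], [284.0, 131.0]]
1.1 [[287.0, 173.0], [300.0, 162.0], [264.0, 146.0], [277.0, 135.0]]
1.0 [[285.0, 177.0], [297.0, 164.0], [259.0, 152.0], [271.0, 140.0]]
```

Torque has jumped to 0.56, which looks like the stop. One small confirming step.

```bash
python3 -m crank '[0,0,0,0,0,1,0,0,0,0,0,1.5]'; python3 q.py; python3 -m crank '[0,0,0,0,0,0]';python3 q.py; python3 - <<'E'
from h import *
from itertools import product
# arm outline fit: compare mask of low-saturation pixels on the board with predicted arm for clamp q
i,w=snap("wrist","w11");np.save("w11T.npy",i["world_from_camera"])
g=w.astype(int);green=(g[:,:,1]-g[:,:,2]>8)&(g[:,:,1]-g[:,:,0]>8)
S=np.array([.5299,-.0423])
for q in np.arange(.9,1.45,.05):
    a=.134+1.3-q;P=[[S[0]+r*np.cos(a)-k*np.sin(a),S[1]+r*np.sin(a)+k*np.cos(a),.033] for r,k in((.04,.006),(.04,-.006),(.054,-.006),(.054,.006))]
    m=np.zeros(green.shape,np.uint8);cv2.fillPoly(m,[w2p(i,P).astype(np.int32)],1);print("%.2f grn %.2f mean %.0f"%(q,green[m>0].mean(),w[m>0].mean()),end="; ")
E
```

```text
time_s: 21.88
ee_pos: [0.5305, -0.0423, 0.1313]
eef_rot: [-3.081, 0.611, -0.003]
contact_force: [1.2, -0.6, 7.1]
gripper_width: 0.216
yaw -22.43 [-0.2178 -0.2827  0.6896]
time_s: 22.0
ee_pos: [0.5305, -0.0422, 0.1313]
eef_rot: [-3.081, 0.611, -0.003]
contact_force: [1.1, -0.4, 7.1]
gripper_width: 0.218
yaw -22.42 [-0.2025 -0.2843  0.6052]
0.90 grn 1.00 mean 75; 0.95 grn 1.00 mean 75; 1.00 grn 1.00 mean 75; 1.05 grn 0.93 mean 80; 1.10 grn 0.77 mean 93; 1.15 grn 0.59 mean 107; 1.20 grn 0.42 mean 120; 1.25 grn 0.24 mean 133; 1.30 grn 0.09 mean 140; 1.35 grn 0.17 mean 127; 1.40 grn 0.36 mean 107;
```

The arm outline matches best at clamp 1.30 with torque against the stop, so it is at the stop. I'll relax the twist, let go and rise straight up.

```bash
python3 -m crank '[0,0,0,0,0,-1,0,0,0,0,0,-2,0,0,0,0,0,-2]'; python3 q.py; python3 -m crank '[0,0,0,0,0,0,0,0,0,0,0,0,0,0,0,0,0,0,0,0,0,0,0,0]' 0.3; python3 -m crank '[0,0,-20,0,0,0,0,0,-60,0,0,0,0,0,-110,0,0,0,0,0,-150,0,0,0,0,0,-150,0,0,0]'; python3 -m crank '[-60,0,0,0,0,0,-60,0,0,0,0,0]'; python3 - <<'E'
from h import *
i,w=snap("wrist","w12");np.save("w12T.npy",i["world_from_camera"]);j,s=snap("side","s12");k,c=snap("scene","c12")
z=lambda im,x,y,W,H,f:cv2.resize(im[y:y+H,x:x+W],None,fx=f,fy=f,interpolation=cv2.INTER_CUBIC)
full=np.zeros((600,800,3),np.uint8);full[:350,120:680]=z(w,120,20,400,250,1.4)
full[350:600,:400]=z(s,270,215,100,63,4)[:250];full[350:600,400:]=z(c,240,130,100,63,4)[:250];cv2.imwrite("pics/m12.png",full);print(tool())
S=np.array([.5299,-.0423]);g=w.astype(int);green=(g[:,:,1]-g[:,:,2]>8)&(g[:,:,1]-g[:,:,0]>8)
for q in np.arange(1.1,1.45,.05):
    a=.134+1.3-q;P=[[S[0]+r*np.cos(a)-t*np.sin(a),S[1]+r*np.sin(a)+t*np.cos(a),.033] for r,t in((.04,.006),(.04,-.006),(.054,-.006),(.054,.006))]
    m=np.zeros(green.shape,np.uint8);cv2.fillPoly(m,[w2p(i,P).astype(np.int32)],1);print("%.2f grn %.2f"%(q,green[m>0].mean()),end="; ")
E
```

```text
time_s: 22.42
ee_pos: [0.5305, -0.0423, 0.1313]
eef_rot: [-3.091, 0.557, -0.003]
contact_force: [1.6, 0.2, 6.3]
gripper_width: 0.212
yaw -20.43 [-0.2006 -0.3073 -0.0595]
time_s: 22.92
ee_pos: [0.5302, -0.042, 0.1306]
eef_rot: [-3.09, 0.557, -0.001]
contact_force: [-0.1, -0.2, 0.6]
gripper_width: 0.649
time_s: 23.55
ee_pos: [0.5309, -0.0424, 0.2837]
eef_rot: [-3.091, 0.557, -0.009]
contact_force: [0.8, 0.2, -0.6]
gripper_width: 0.651
time_s: 23.8
ee_pos: [0.4715, -0.0202, 0.2802]
eef_rot: [-3.09, 0.556, -0.0]
contact_force: [0.7, 0.1, 0.4]
gripper_width: 0.651
[[ 0.937  -0.3493  0.001   0.4741]
 [-0.3493 -0.937   0.0012 -0.0213]
 [ 0.0005 -0.0015 -1.      0.2803]
 [ 0.      0.      0.      1.    ]]
1.10 grn 0.75; 1.15 grn 0.58; 1.20 grn 0.40; 1.25 grn 0.23; 1.30 grn 0.09; 1.35 grn 0.15; 1.40 grn 0.21;
```

View pics/m12.png

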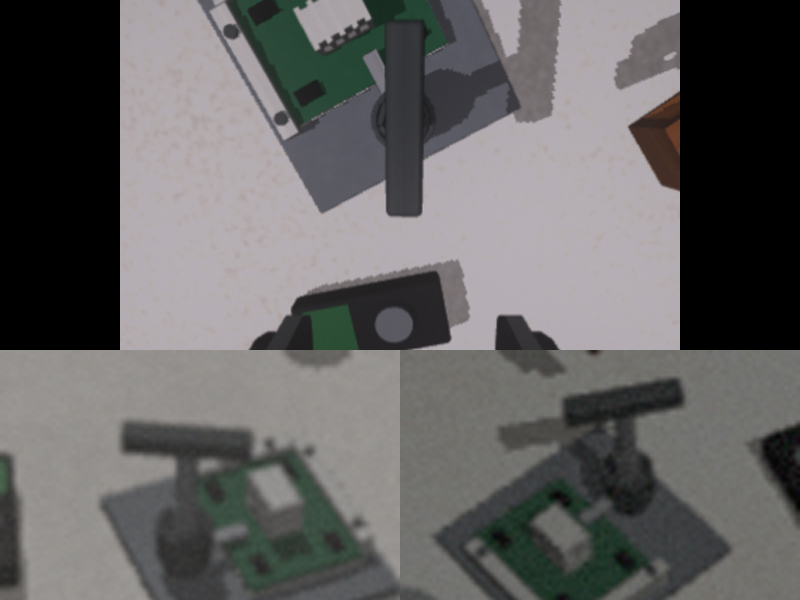

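The final composite shows the key upright in the screw, the clamp arm over the board edge, the board still in the corner, and the meter and stand in place. I'll do one numeric check of the bar height and hand in.

```bash
python3 - <<'E'
from h import *
i=env.camera_info("wrist");i["world_from_camera"]=np.load("w12T.npy")
f=lambda L:(np.array(L,float)-[120,0])/1.4+[120,20]
for z in (.150,.157,.165):
    P=p2w(i,f([(404,20),(404,216)]),z);print(z,np.linalg.norm(P[0]-P[1]),P.mean(0))
o=env.get_obs();print(o["time_s"],o["contact_force"]);env.sign_off()
E
```

```text
0.15 0.10117471054021246 [ 0.529  -0.0424  0.15  ]
0.157 0.09858259373347915 [ 0.5291 -0.0425  0.157 ]
0.165 0.09562017452578395 [ 0.5292 -0.0425  0.165 ]
23.95 [ 0.5127  0.6529 -0.387 ]
the job is handed in; nothing more can be done
```

The job is done and handed in at 23.95 s of the 67 s allowed. The green board is in the jig corner, and the clamp is turned to its stop with the larger key. The key is left standing home in the screw.

- **Board:** I laid it on the plate and pressed it against each fence in turn (about 34 N each), then let it go. Measured from a picture after release, it sat within 0.4 mm of both fences and within about 0.3° of square. The exception was my reading of the y fence edge, which came out about 1° off. I did not re-measure the board after clamping; in the last pictures it still looks in place.
- **Key:** It slid home with almost no side force. It came to rest at exactly the height expected for its tip on the socket floor, before any turning. The bar length in the last picture (98.6 mm, against 98.8 mm read before the grasp) agrees with it still standing home.
- **Clamp:** Turning took about 0.2 N m or less, then rose to 0.6–0.7 N m at the stop. The arm outline fits best at 1.30 rad, both before and after letting go. The gripper had to turn about 10–15° further than I estimated. Play in the socket accounts for about 8°, and I put the rest down to a small slip in the grip.
- **Surroundings:** The arm is clear of everything with contact force near zero. The meter and stand look undisturbed in the last pictures. I did not check the small key, bottle, jar and reel again at the end.

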